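Turn lidded dishes over and stack them in the sloped lane

TASK

The two lidded dishes lean lid-up on their sloped rests. Take the large one, holding base and lid together, turn it upside down and load it into the empty sloped lane so that it lies lid-down on the lane's floor, down against the stop; then turn the small dish over the same way and stack it lid-down on top of the large one, about centred across the lane and also down against the stop. Never let a lid come off or drop a dish from a height (a short slide down the lane is fine), and leave the other things on the bench where they are.

Things in the scene. Friction and masses are not known exactly. Their poses are not given: they have to be found in the camera images.
- large_base: Base of the large dish: round, clear, paper-lined, 92 mm wide, 18 mm thick. Origin: centre of its underside; z runs through the dish to the lid. Starts lid-up, underside on its rest's bed. Lidded, the dish is 100 mm wide, 21 mm thick over its flat faces, about 105 g. Pinch it across the 21 mm at its upper edge, fingers pointing down the slope; half a turn about the gripper's axis turns it over.
- large_lid: Loose clear lid of the large dish: 100 mm wide, flat top 3 mm thick, rim 10 mm deep that sits over the base with 1.5 mm of play all round; only gravity or your fingers keep it on. Origin: centre of the plane of its rim's open edge; z points out through the top, whose outer face is 13 mm from the origin. Seated, its origin is 8 mm from the base's along the base's z.
- small_base: Base of the small dish: round, clear, paper-lined, 72 mm wide, 18 mm thick. Origin: centre of its underside; z runs through the dish to the lid. Starts lid-up, underside on its rest's bed. Lidded, the dish is 80 mm wide, 21 mm thick over its flat faces, about 105 g. Pinch it across the 21 mm at its upper edge, fingers pointing down the slope; half a turn about the gripper's axis turns it over.
- small_lid: Loose clear lid of the small dish: 80 mm wide, flat top 3 mm thick, rim 10 mm deep that sits over the base with 1.5 mm of play all round; only gravity or your fingers keep it on. Origin: centre of the plane of its rim's open edge; z points out through the top, whose outer face is 13 mm from the origin. Seated, its origin is 8 mm from the base's along the base's z.
- lane_bed: Sloped floor of the lane (the stand with side walls and the tallest stop), fixed. Origin: on the floor's face at the foot of the stop, mid-width, 60 mm above the table; x straight downhill (57 degrees from level, away from the robot), z out of the floor. Floor: x -64 mm to the stop's face at 0. Stop 50 mm high along z, side walls 18 mm, 122 mm apart. Let go on the slope, dishes slide down.
- large_rest_bed: Sloped bed of the large dish's rest, fixed, 90 mm wide, 4 mm thick, no side walls; frame as lane_bed. The bed runs from x = -60 mm to its stop at x = 0, 24 mm high. The dish's edge lies on the stop, so its upper 40 mm overhang the bed's upper edge, with free space behind (towards the robot) for a finger.
- small_rest_bed: Sloped bed of the small dish's rest, fixed, 90 mm wide, 4 mm thick, no side walls; frame as lane_bed. The bed runs from x = -48 mm to its stop at x = 0, 24 mm high. The dish's edge lies on the stop, so its upper 32 mm overhang the bed's upper edge, with free space behind (towards the robot) for a finger.
- reagent_bottle: Amber bottle, 64 mm wide, 140 mm high, beyond the stands. Leave alone. Origin: centre of its underside.
- sample_jar: Glass jar, 60 mm wide, 75 mm high, beyond the stands. Leave alone. Origin: centre of its underside.
- beaker: Empty glass beaker, 68 mm wide, 90 mm high, to the left of the stands. Leave alone. Origin: centre of its underside.
- forceps: Steel forceps lying flat, 130 mm long, 8 mm high, between the stands or just on the robot side of them. Leave alone. Origin: about their middle.
- counter: Grey hand counter, 50 x 60 mm, 38 mm high with its button, between the stands or just on the robot side of them. Leave alone. Origin: centre of its underside.
Not all that is in view belongs to the job. Leave any pink or purple look-alike of the large_lid alone.

How it is judged:
On the way, in this order (a step that is already met when the one before it is completed fails the run):
1. the large dish lies upside down in the lane against the stop, lid on, let go (x of large_base in the frame of lane_bed between -0.058 and -0.042 m and y of large_base in the frame of lane_bed between -0.014 and 0.014 m and z of large_base in the frame of lane_bed between 0.016 and 0.026 m and angle between large_base's own z axis and vertical above 1.9 rad and angle between the z axis of large_base and the z axis of lane_bed, either way round below 0.12 rad and distance between large_base and large_lid below 0.014 m and linear speed of large_base below 0.02 m/s and contact force between the fingers and large_base below 0.1 N and contact force between the fingers and large_lid below 0.1 N), for 0.2 s.
2. the small dish lies upside down on top of it against the stop, lid on, let go (all of step 1 and x of small_base in the frame of lane_bed between -0.048 and -0.032 m and y of small_base in the frame of lane_bed between -0.02 and 0.02 m and z of small_base in the frame of lane_bed between 0.037 and 0.047 m and angle between small_base's own z axis and vertical above 1.9 rad and angle between the z axis of small_base and the z axis of lane_bed, either way round below 0.12 rad and distance between small_base and small_lid below 0.014 m and linear speed of small_base below 0.02 m/s and contact force between the fingers and small_base below 0.1 N and contact force between the fingers and small_lid below 0.1 N), for 0.2 s.
At the end, for the whole second after the job is handed in: Both dishes lie upside down in the lane, let go and at rest, lids on, flat on the slope (within 7 degrees): the large one on the lane's floor, the small one on top of it, each with its edge within 8 mm of the stop; the large one within 14 mm and the small one within 20 mm of the lane's centre line (all of step 2); the robot touches nothing.
It fails at once if the lid of a dish comes off its base (more than 8 mm out of place) (distance between large_base and large_lid above 0.016 m or distance between small_base and small_lid above 0.016 m).
It fails at once if a dish is dropped (falls faster than 0.9 m/s while not held) ((linear speed of large_base above 0.9 m/s and contact force between the fingers and large_base below 0.1 N and contact force between the fingers and large_lid below 0.1 N) or (linear speed of small_base above 0.9 m/s and contact force between the fingers and small_base below 0.1 N and contact force between the fingers and small_lid below 0.1 N)).
It fails at once if another thing on the bench is moved by more than 30 mm (distance of any of reagent_bottle, sample_jar, beaker, forceps, counter from where it was at the start of the episode above 0.03 m).
It also fails if it takes over 58 s, if anything falls off the work surface, if the arm or the gripper's body presses on something with over 40 N, if the wrist force passes 120 N, or if a joint passes its speed limit or range.

ROBOT

A 6-joint arm with a two-finger parallel gripper is mounted at the origin on the work surface. World frame = base frame: x ahead of the robot, y to its left, z up, the work surface at z = 0. Lengths are in m, angles in rad, forces in N, time in s.
With the tool pointing down it reaches from about 0.25 to 0.725 m from the base axis. Payload 9.7 kg.
Tool frame: the origin (TCP) lies at the centre of the arm's flange, where the gripper is bolted on; the fingertips stand 173 mm ahead of it and the grasp point (between the pads) lies 155 mm ahead of it (arm.tip_reach is the z of the fingertips in the tool frame, in m); z points along the fingers, y is the direction in which the jaws open and shut (so a half turn about z gives the same grasp; the last joint's range is limited). The gripper opens to 85 mm and grips with 20 to 120 N. Pads are 22 mm wide; open, the fingers measure 114 mm over their backs; the gripper's body (76 mm by 85 mm) begins 54 mm behind the grasp point. The pads swing forward as they close: fully open they stand 13 mm farther back than shut.
Start: joints at [-1.33, 0.087, 0.176, 1.66, 0, 1.571], TCP at [0.131, -0.534, 0.405] pointing down, gripper open.
Joint ranges: [-3.13, 3.13], [-0.85, 1.81], [-1.15, 1.24], [-2.2, 2.28], [-1.44, 1.52], [-3.14, 3.14]. Speed limits (rad/s): [2.22, 2.22, 2.57, 3.14, 3.14, 3.14].

INTERFACE

Orientations are given as a unit quaternion [w, x, y, z].
In Python, from bench import arm gives the robot as it stands.
- The arm moves only by the shell command python3 -m handwheel 'ROWS' [FORCE]. ROWS is JSON, one flat list of numbers, 5 for each row, row after row: the finger opening in cm, from 0 to 8.54, then the shift along the world's x, y, z in cm, then the turn about the world's z in rad. In form: [gripper, x, y, z, twist, gripper, x, y, z, twist, ...]. A call has 1 to 5 rows; each row shifts and turns the pose as measured when the row begins; what a row does not reach is not made up. A row lasts 1/8 s, in which the tool goes at most 62.5 mm and 10.7 degrees, less where a joint would pass 70% of its speed; a pose out of reach is approached as far as the arm can. A call is refused whole if a number of a shift passes 6.25 or a number of a turn 0.188, either way. A call with a gripper value outside its range is refused whole. The fingers move at their own pace and stop on an object; FORCE is the grip in N (left out, the last holds). Time passes only in rows, so rows that do not move let the fingers close. It gives the time, the measured TCP pose, the force and the opening at its end, in the units of the state.
- arm.observe(): the state, without advancing time (a new reading comes with each control period).
- arm.get_image(name): name is "scene" or "top"; returns the picture (384x512x3 uint8, red, green, blue); there is no depth.
- arm.calibration(name): a dict with "intrinsics" (3x3 intrinsics, pixels), "D" ([k1, k2, p1, p2, k3] as OpenCV has them; the pictures are not rectified), "T" (4x4, takes a point from camera to world coordinates). Camera axes: x right, y down, z forward; pixel columns grow to the right and rows downward; lengths in m; the calibration is good to about 2 mm. A picture is of the moment at which its call begins. calibration takes no time and is no camera call.
- arm.finish_job(): hands the job in, once; it reports no verdict.
Trained networks look in the newest picture that a camera, given by its name, has taken for a name from the list of things; names that differ only in an ending like _2 or _b are one class to them, and where a whole thing is asked for, a point or a joint stands for the part that bears it (a point fixed in the world has none). Each returns a list of dicts, best first, with "score" (0 to 1); they miss things now and then, are a little off and sometimes report something else, mostly with a low value. They report only what shows in the picture. A call takes as long as a camera call. They do not tell look-alikes from the thing itself.
- arm.masks_of(query, camera): "pixels" (384x512 bool, what is visible of it) and "extent" ([left, top, right, bottom] in pixels, round what is visible of it).
- arm.spot_point(query, camera): "at" ([column, row] in pixels: a listed point, or the origin of a listed thing).
The state is a dict: "time_s": time; "joint_positions": joint angles; "dq": joint speeds; "tau": joint torques, N m; "tcp_pos": TCP position; "eef_rot": TCP orientation; "ft_force": force on the tool from outside, world axes, zero at the start; "torque": the same for the moment, N m; "finger_gap": opening from 0.0 (shut) to 1.0 (fully open).
Only numpy, scipy, OpenCV 4.12 (cv2) and the standard library are available. Lean on these libraries where they do the work, as an engineer would, in place of code of your own. Each camera call takes 0.05 s, during which the arm holds its last target.

## Working session

There is one attempt and no reset: what is moved stays moved. The work goes in short steps, Python scripts to look and compute and a shell command to move; the robot and the scene stay as the last step left them, time stands still between calls to the robot, and variables do not carry over. Pictures are saved under pics/ and viewed, and the job is handed in when it is done.

```bash
ls; mkdir -p pics
python3 - <<'E'
from bench import arm
import cv2
print(arm.observe())
for n in("scene","top"):
    im=arm.get_image(n); cv2.imwrite(f"pics/a_{n}.png",cv2.resize(im[:,:,::-1],(800,600),interpolation=cv2.INTER_CUBIC))
    c=arm.calibration(n); print(c)
E
```

```text
pics
{'time_s': 0.0, 'joint_positions': array([-1.32997362e+00,  8.74368259e-02,  1.75077889e-01,  1.65975717e+00,
        5.66813326e-06,  1.57079188e+00]), 'dq': array([ 5.60397383e-04, -1.15637493e-03, -1.96139371e-04, -3.80441317e-05,
       -1.67403552e-03,  6.09875253e-04]), 'tau': array([-3.83158665e-03, -5.20387387e+01,  4.64802432e+01,  1.62730302e-02,
       -2.75606089e-05,  1.31642076e-05]), 'tcp_pos': array([ 0.13117576, -0.53412482,  0.40396682]), 'eef_rot': array([-6.55454633e-04,  9.92758825e-01,  1.20122774e-01, -7.64516294e-05]), 'ft_force': array([-0.30709962,  0.32039453, -0.27280151]), 'torque': array([-0.02684657, -0.02696424,  0.05931259]), 'finger_gap': 1.003363068911034}
{'intrinsics': array([[427.52547503,   0.        , 251.2106667 ],
       [  0.        , 427.52547503, 185.4658975 ],
       [  0.        ,   0.        ,   1.        ]]), 'D': array([-0.10800685,  0.        ,  0.        ,  0.        ,  0.        ]), 'T': array([[ 0.55816212,  0.65770281, -0.50584787,  1.15368535],
       [ 0.8297234 , -0.44519473,  0.33669086, -0.33006347],
       [-0.00375828, -0.6076419 , -0.79420224,  1.07191466],
       [ 0.        ,  0.        ,  0.        ,  1.        ]])}
{'intrinsics': array([[466.46126992,   0.        , 268.41871636],
       [  0.        , 466.46126992, 189.3323724 ],
       [  0.        ,   0.        ,   1.        ]]), 'D': array([-0.04205377,  0.        ,  0.        ,  0.        ,  0.        ]), 'T': array([[ 0.01763093, -0.98093497,  0.19353483,  0.33038481],
       [-0.99974695, -0.02000044, -0.01029613,  0.07686964],
       [ 0.01397062, -0.19330433, -0.98103938,  1.09668941],
       [ 0.        ,  0.        ,  0.        ,  1.        ]])}
```

View pics/a_scene.png

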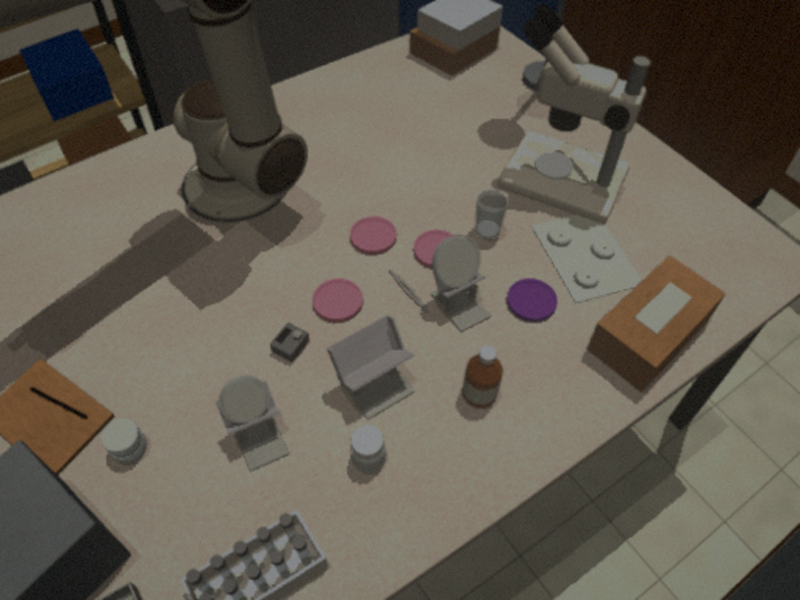

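View pics/a_top.png

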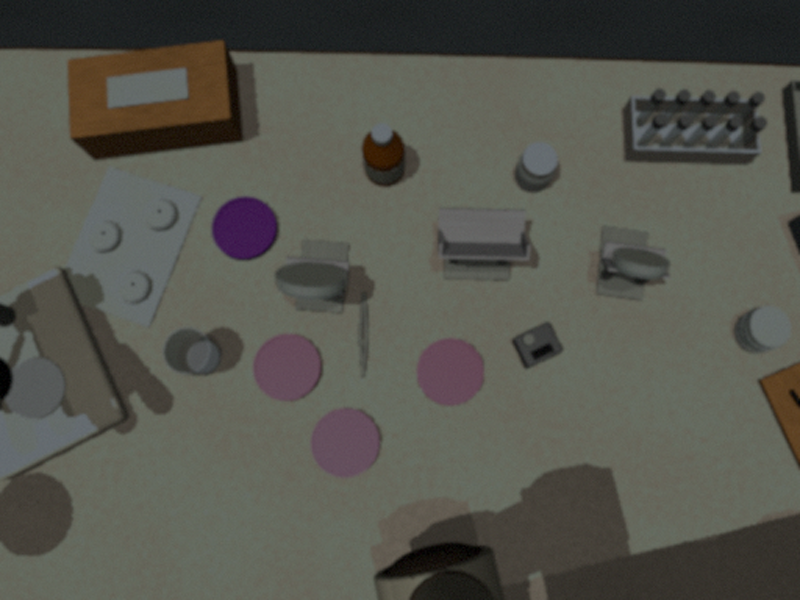

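```bash
cat > h.py <<'E'
from bench import arm
import numpy as np,cv2
C={n:arm.calibration(n) for n in("scene","top")}
def ray(n,p):
    c=C[n]; u=cv2.undistortPoints(np.array([[p]],float),c["intrinsics"],c["D"])[0,0]
    d=c["T"][:3,:3]@np.array([u[0],u[1],1]); return c["T"][:3,3],d/np.linalg.norm(d)
def onz(n,p,z):
    o,d=ray(n,p); return o+d*(z-o[2])/d[2]
def tri(ps,pt):
    o1,d1=ray("scene",ps);o2,d2=ray("top",pt)
    A=np.stack([d1,-d2],1); s=np.linalg.lstsq(A,o2-o1,rcond=None)[0]
    a=o1+d1*s[0];b=o2+d2*s[1]; return (a+b)/2,np.linalg.norm(a-b)
def proj(n,P):
    c=C[n];Ti=np.linalg.inv(c["T"]); P=np.atleast_2d(P)
    return cv2.projectPoints(P,cv2.Rodrigues(Ti[:3,:3])[0],Ti[:3,3],c["intrinsics"],c["D"])[0][:,0]
E
python3 - <<'E'
from h import *
for q in["lane_bed","large_rest_bed","small_rest_bed","large_base","large_lid","small_base","small_lid","counter","forceps","beaker"]:
    r={}
    for n in("scene","top"):
        L=arm.spot_point(q,n); r[n]=L
        print(q,n,[(np.round(x["at"],1).tolist(),round(x["score"],2)) for x in L[:4]])
    if r["scene"] and r["top"]:
        P,e=tri(r["scene"][0]["at"],r["top"][0]["at"]); print("  ->",P.round(4),round(e,4))
print(arm.observe()["time_s"])
E
```

```text
lane_bed scene [([233.0, 233.6], 0.63)]
lane_bed top [([306.0, 155.7], 0.81)]
  -> [ 0.6159 -0.0261  0.0483] 0.0131
large_rest_bed scene [([296.4, 178.9], 0.6), ([290.6, 165.8], 0.24)]
large_rest_bed top [([201.0, 174.3], 0.57)]
  -> [0.5667 0.2214 0.0642] 0.0042
small_rest_bed scene [([161.0, 263.4], 0.69), ([159.2, 252.5], 0.56)]
small_rest_bed top [([407.0, 169.7], 0.65)]
  -> [ 0.589  -0.2471  0.062 ] 0.0099
large_base scene []
large_base top [([201.0, 185.1], 0.61)]
large_lid scene [([340.2, 193.2], 0.94), ([238.7, 149.9], 0.85), ([293.4, 167.0], 0.79), ([215.3, 191.0], 0.76)]
large_lid top [([198.7, 181.2], 0.94), ([159.7, 145.6], 0.93), ([286.7, 238.8], 0.83), ([218.7, 283.3], 0.78)]
  -> [ 0.6095  0.292  -0.0268] 0.1329
small_base scene [([233.9, 229.8], 0.65)]
small_base top [([405.4, 174.8], 0.58)]
  -> [ 0.6063 -0.1338  0.1737] 0.1942
small_lid scene [([157.0, 253.4], 0.83)]
small_lid top [([412.9, 171.4], 0.63)]
  -> [ 0.5769 -0.2471  0.0985] 0.013
counter scene [([186.8, 222.0], 0.57)]
counter top [([340.1, 223.9], 0.68), ([404.3, 168.6], 0.65)]
  -> [ 0.4685 -0.1081 -0.0135] 0.0004
forceps scene [([304.4, 252.8], 0.65), ([257.6, 187.4], 0.57)]
forceps top [([231.0, 216.4], 0.58)]
  -> [ 0.5705  0.2317 -0.4095] 0.1221
beaker scene [([312.4, 146.6], 0.93)]
beaker top [([127.0, 227.8], 0.59)]
  -> [ 0.4468  0.396  -0.0051] 0.0055
1.1
```

```bash
cat >> h.py <<'E'
S=np.deg2rad(57)
def frame(x,y,yaw,z=0.06):
    c,s=np.cos(yaw),np.sin(yaw)
    h=np.array([c,s,0])
    X=h*np.cos(S)+np.array([0,0,-np.sin(S)]); Z=h*np.sin(S)+np.array([0,0,np.cos(S)]); Y=np.cross(Z,X)
    T=np.eye(4);T[:3,:3]=np.stack([X,Y,Z],1);T[:3,3]=[x,y,z];return T
def W(T,p): return np.atleast_2d(p)@T[:3,:3].T+T[:3,3]
def box(L,w,h):
    return [[(-L,-w,0),(-L,w,0),(0,w,0),(0,-w,0),(-L,-w,0)],[(0,-w,0),(0,-w,h),(0,w,h),(0,w,0)]]
def circ(r,cx,z):
    t=np.linspace(0,2*np.pi,60);return [(cx+r*np.cos(a),r*np.sin(a),z) for a in t]
M={"large":box(.06,.045,.024)+[circ(.05,-.05,.021),circ(.046,-.05,0)],"small":box(.048,.045,.024)+[circ(.04,-.04,.021),circ(.036,-.04,0)],
"lane":box(.064,.061,.05)+[[(-.064,.061,.0),(-.064,.061,.018),(0,.061,.018)],[(-.064,-.061,.0),(-.064,-.061,.018),(0,-.061,.018)]]}
def overlay(n,name,T,c,f,draw=True,im=None,col=(0,255,0)):
    im=arm.get_image(n)[:,:,::-1] if im is None else im
    x0,y0,w,h=c; k=f
    big=cv2.resize(np.ascontiguousarray(im[y0:y0+h,x0:x0+w]),None,fx=k,fy=k,interpolation=cv2.INTER_CUBIC)
    if draw:
        for l in M[name]:
            p=proj(n,W(T,np.array(l))); p=((p-[x0,y0]+.5)*k).astype(int)
            cv2.polylines(big,[p.reshape(-1,1,2)],False,col,1)
    return cv2.convertScaleAbs(big,alpha=1.6)
E
python3 - <<'E'
from h import *
G={"large":(.57,.2214,-.03),"lane":(.616,-.026,0.0),"small":(.589,-.2471,-.05)}
it=arm.get_image("top")[:,:,::-1];isc=arm.get_image("scene")[:,:,::-1]
for k,g in G.items():
    T=frame(*g); 
    out=[]
    for n,im in(("top",it),("scene",isc)):
        p=proj(n,W(T,(-.04,0,.01)))[0].astype(int); c=(max(0,p[0]-40),p[1]-40,80,80)
        out+= [np.vstack([overlay(n,k,T,c,4.9,False,im),overlay(n,k,T,c,4.9,False,im)*0]) ] if 0 else [overlay(n,k,T,c,5,False,im) if 0 else overlay(n,k,T,c,5,True,im)]
    cv2.imwrite(f"pics/b_{k}.png",np.hstack(out))
E
```

```text
(no output)
```

View pics/b_large.png

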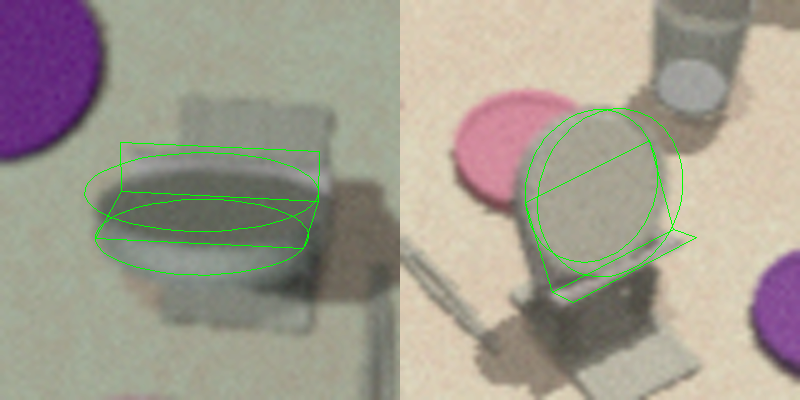

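View pics/b_lane.png

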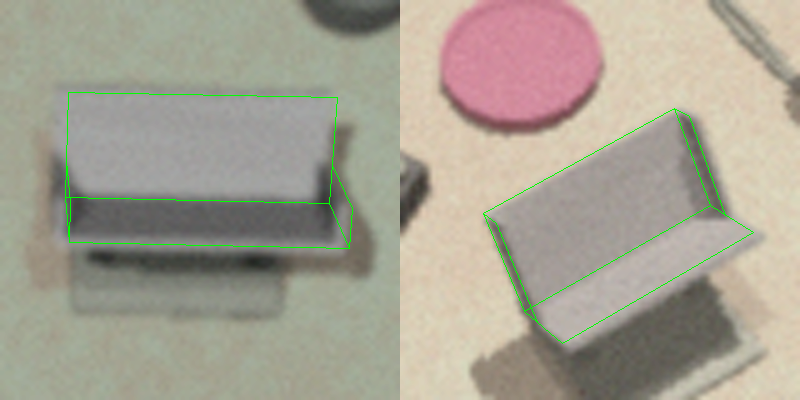

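View pics/b_small.png

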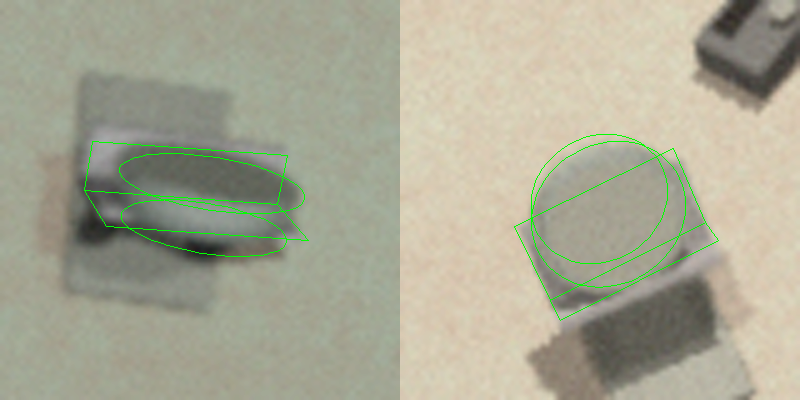

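Run:
```python
from h import *
it=arm.get_image("top")[:,:,::-1];isc=arm.get_image("scene")[:,:,::-1]
def crop(im,x0,y0):
    b=cv2.resize(np.ascontiguousarray(im[y0:y0+60,x0:x0+50]),None,fx=8,fy=8,interpolation=cv2.INTER_CUBIC)
    b=cv2.convertScaleAbs(b,alpha=1.7)
    for i in range(0,50,10): cv2.putText(b,str(x0+i),(i*8,10),0,.35,(0,0,255),1); cv2.line(b,(i*8,12),(i*8,18),(0,0,255),1)
    for i in range(0,60,10): cv2.putText(b,str(y0+i),(0,i*8+4),0,.35,(255,0,0),1); cv2.line(b,(24,i*8),(30,i*8),(255,0,0),1)
    return b
cv2.imwrite("pics/c_large.png",np.hstack([crop(it,175,147),crop(isc,270,143)]))
cv2.imwrite("pics/c_small.png",np.hstack([crop(it,380,143),crop(isc,136,235)]))
```

```text
(no output)
```

View pics/c_large.png

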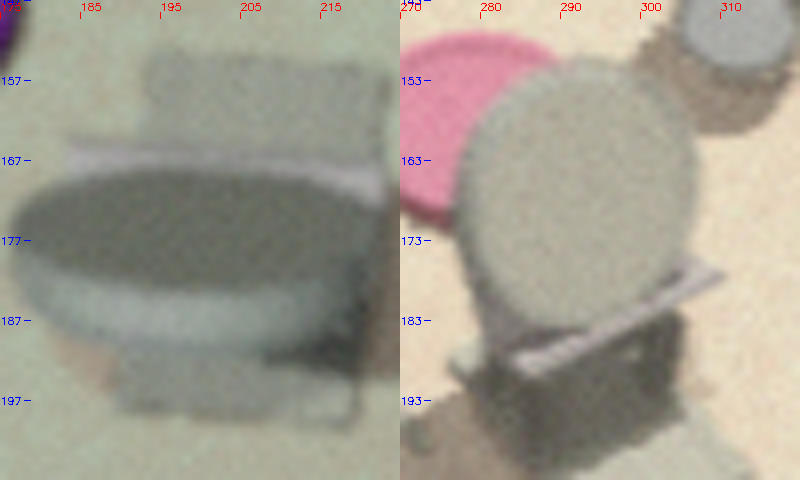

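View pics/c_small.png

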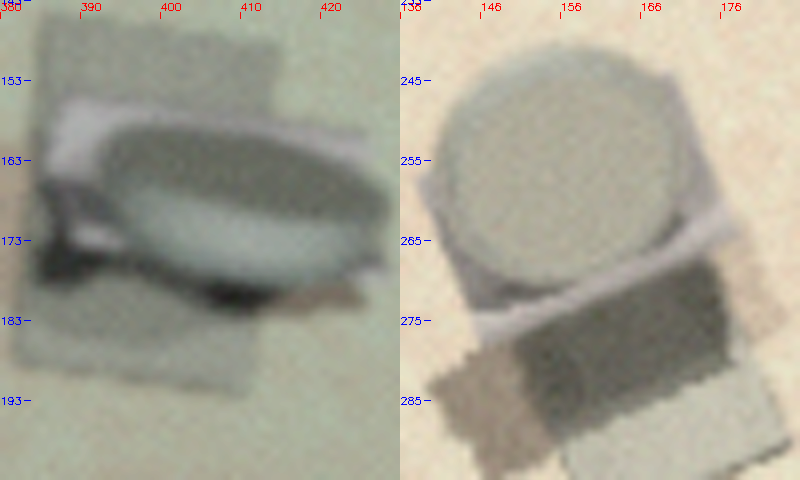

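Run:
```python
from h import *
it=arm.get_image("top")[:,:,::-1];isc=arm.get_image("scene")[:,:,::-1]
def crop(im,x0,y0,w=66,h=66):
    b=cv2.resize(np.ascontiguousarray(im[y0:y0+h,x0:x0+w]),None,fx=6,fy=6,interpolation=cv2.INTER_CUBIC)
    return cv2.convertScaleAbs(b,alpha=1.7)
cv2.imwrite("pics/c_lane.png",np.hstack([crop(it,275,122),crop(isc,205,200)]))
```

```text
(no output)
```

View pics/c_lane.png

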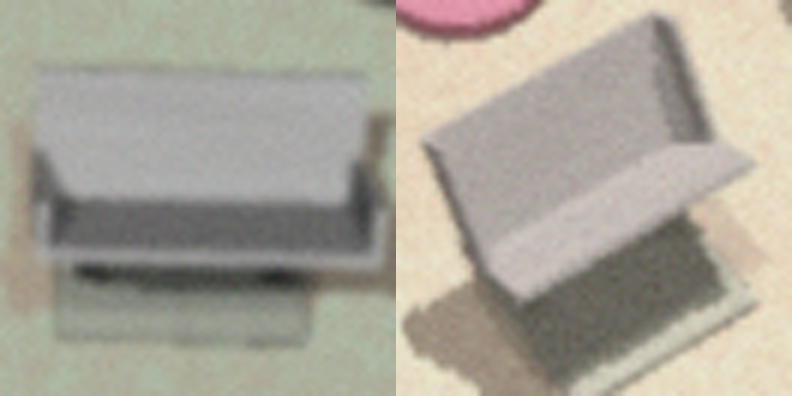

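```bash
cat > fit.py <<'E'
from h import *
from scipy.optimize import least_squares
def ext(n,T,r,cx,oy):
    t=np.linspace(0,2*np.pi,200)
    p=proj(n,W(T,np.stack([cx+r*np.cos(t),oy+r*np.sin(t),0*t+.021],1)));return np.r_[p.min(0),p.max(0)]
def solve(kp,ex,r,L,x0):
    def res(v):
        T=frame(v[0],v[1],v[2]);R=[]
        for n,P,sgn,uv in kp: R.append(proj(n,W(T,(P[0],sgn*v[4],P[1])))[0]-uv)
        for n,e in ex: R.append((ext(n,T,r,-r,v[3])-e))
        R.append([(v[4]-x0[4])*500])
        return np.concatenate(R)
    s=least_squares(res,x0,loss="soft_l1"); return s.x,res(s.x)
c=lambda x0,y0,k,a,b:(a/k+x0-.5,b/k+y0-.5)
l,rl=solve([("top",(.002,.024),1,(183.1,165.6)),("top",(.002,.024),-1,(222.4,169.9)),("scene",(.002,.024),-1,(285.1,188.5)),("scene",(.002,.024),1,(308.5,176.9))],
 [("scene",[278.3,150,306.6,183.7]),("top",[175.8,167.75,221,182.75])],.05,.06,[.57,.22,-.03,0,.045])
s,rs=solve([("top",(.002,.024),1,(387.9,155.)),("top",(.002,.024),-1,(425.1,159.4)),("top",(0,0),1,(385.1,163.75)),("scene",(.002,.024),-1,(145.5,275.75)),("scene",(.002,.024),1,(177,261.75)),("scene",(-.048,0),1,(169.5,243.9)),("scene",(-.048,0),-1,(138,257))],
 [("scene",[141.5,241.4,171.5,269.9]),("top",[392.25,157.9,428,170.25])],.04,.048,[.589,-.247,-.05,0,.045])
a=lambda x,y:c(275,122,6,x,y); b=lambda x,y:c(205,200,6,x,y)
n,rn=solve([("top",(.002,.05),1,a(37,68)),("top",(.002,.05),-1,a(366,76)),("top",(-.064,-.002),1,a(42,262)),("top",(-.064,-.002),-1,a(385,264)),
("scene",(-.064,0),-1,b(29,143)),("scene",(-.064,0),1,b(259,14)),("scene",(.002,.05),-1,b(124,300)),("scene",(.002,.05),1,b(359,160))],[],.05,0,[.616,-.026,0,0,.061])
for k,v,r in(("large",l,rl),("small",s,rs),("lane",n,rn)): print(k,v.round(4).tolist(),"\n",r.round(1).tolist())
E
python3 fit.py
```

```text
large [0.5616, 0.2154, -0.0392, 0.0012, 0.0443] 
 [0.5, -0.5, 0.3, -2.5, -0.0, -0.1, 0.9, -0.9, -0.4, -0.8, 0.6, -1.0, -0.4, -0.1, 1.2, 1.1, -0.4]
small [0.5935, -0.2468, -0.1152, 0.0008, 0.0439] 
 [-0.2, -0.6, 0.5, 0.1, 0.6, 0.8, 0.7, 0.9, 0.9, 1.0, 0.2, -0.8, -0.2, -0.4, -0.6, -0.4, 0.7, -0.0, -0.4, 0.0, 0.5, 0.2, -0.5]
lane [0.6177, -0.0229, 0.0121, 0.0, 0.0621] 
 [0.5, 0.4, 0.3, -0.4, 0.1, -0.8, -0.1, -0.6, -0.2, -0.8, 0.1, -1.0, 0.3, -0.5, -0.2, -0.1, 0.6]
```

```bash
python3 -m handwheel '[8.5,2.8,5.3,0,0.18,8.5,2.8,5.3,0,0.18,8.5,2.8,5.3,0,0.18,8.5,2.8,5.3,0,0.18,8.5,2.8,5.3,0,0.18]' 25
```

```text
time_s: 2.02
tcp_pos: [0.272, -0.2645, 0.4026]
eef_rot: [-0.0, 0.836, 0.549, -0.0]
ft_force: [1.0, -0.3, -0.4]
finger_gap: 0.991
```

```bash
python3 -m handwheel '[5.0,2.9,5.3,0,0.18,5.0,2.9,5.3,0,0.18,5.0,2.9,5.3,0,0,5.0,2.9,5.3,0,0,5.0,2.9,5.3,0,0]' && python3 -m handwheel '[5.0,2.9,5.3,0,0,5.0,2.9,5.3,0,0,5.0,2.9,5.3,0,0,5.0,2.9,5.3,0,0,5.0,0,0,0,0]'
```

```text
time_s: 2.65
tcp_pos: [0.4187, 0.0105, 0.4041]
eef_rot: [0.003, 0.719, 0.695, 0.001]
ft_force: [0.9, -0.7, 0.4]
finger_gap: 0.587
time_s: 3.28
tcp_pos: [0.5379, 0.2344, 0.4022]
eef_rot: [0.003, 0.717, 0.697, 0.001]
ft_force: [-0.8, -0.7, -0.1]
finger_gap: 0.585
```

```bash
python3 -m handwheel '[5.0,-0.9,-1.6,0,0,5.0,0,0,-3,0,5.0,0,0,-3,0,5.0,0,0,-2,0,5.0,0,0,0,0]'
python3 - <<'E'
from h import *
it=arm.get_image("top")[:,:,::-1];isc=arm.get_image("scene")[:,:,::-1]
f=lambda im,x0,y0:cv2.convertScaleAbs(cv2.resize(np.ascontiguousarray(im[y0:y0+90,x0:x0+80]),None,fx=5,fy=5,interpolation=cv2.INTER_CUBIC),alpha=1.6)
cv2.imwrite("pics/d.png",np.hstack([f(it,160,130),f(isc,255,100)]))
o=arm.observe();print(o["tcp_pos"],o["eef_rot"])
E
```

```text
time_s: 3.9
tcp_pos: [0.5248, 0.2103, 0.3234]
eef_rot: [0.004, 0.719, 0.695, 0.003]
ft_force: [-0.3, -0.1, 0.1]
finger_gap: 0.584
[0.5254464  0.21093243 0.32539431] [0.0045153  0.7189087  0.6950785  0.00397182]
```

View pics/d.png

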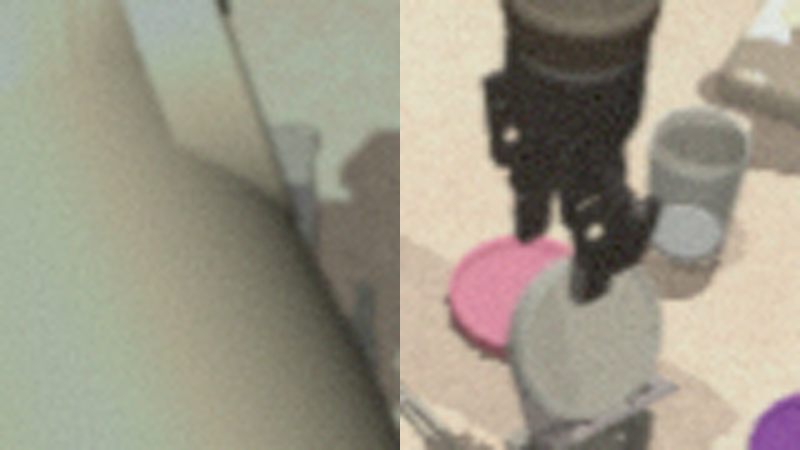

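Run:
```python
from h import *
for z in(.15,.155,.16): print(proj("scene",np.array([.5254+.03,.2105-.001,z])))
T=frame(.5616,.2154,-.039); print(proj("scene",W(T,[(-.05,0.001,.021),(-.1,.001,.021)])),W(T,[(-.1,.001,.021)]))
```

```text
[[292.34653727 159.66731245]]
[[292.47289136 158.5142143 ]]
[[292.59999792 157.35368283]]
[[292.72423907 166.08976641]
 [288.34115747 150.58240081]] [[0.52481519 0.2178361  0.15530448]]
```

```bash
python3 -m handwheel '[5.0,0.3,0.6,0,0,5.0,0,0,-1,0,5.0,0,0,-1,0,5.0,0,0,0,0]'
python3 - <<'E'
from h import *
isc=arm.get_image("scene")[:,:,::-1]
f=lambda im,x0,y0:cv2.convertScaleAbs(cv2.resize(np.ascontiguousarray(im[y0:y0+90,x0:x0+80]),None,fx=6,fy=6,interpolation=cv2.INTER_CUBIC),alpha=1.6)
cv2.imwrite("pics/e.png",f(isc,255,110))
o=arm.observe();print(o["tcp_pos"],o["eef_rot"],o["ft_force"])
E
```

```text
time_s: 4.5
tcp_pos: [0.5288, 0.217, 0.3065]
eef_rot: [0.005, 0.719, 0.695, 0.006]
ft_force: [0.3, -0.7, -0.1]
finger_gap: 0.584
[0.52884932 0.21697862 0.30698408] [0.00528826 0.71901311 0.69495195 0.00582903] [-0.54859595  0.16557344  0.16933732]
```

View pics/e.png

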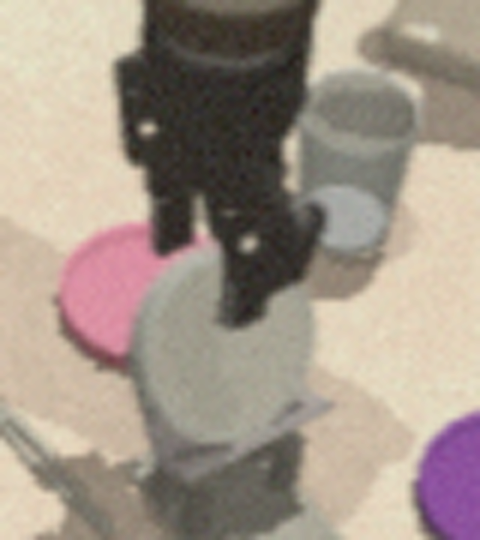

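```bash
python3 -m handwheel '[5.0,0,0,-0.6,0,5.0,0,0.1,0,0,4.6,1.0,0,0.1,0,4.2,1.0,0,0.3,0,4.2,0,0,0,0]'
python3 - <<'E'
from h import *
isc=arm.get_image("scene")[:,:,::-1]
f=lambda im,x0,y0:cv2.convertScaleAbs(cv2.resize(np.ascontiguousarray(im[y0:y0+90,x0:x0+80]),None,fx=6,fy=6,interpolation=cv2.INTER_CUBIC),alpha=1.6)
cv2.imwrite("pics/f.png",f(isc,255,110))
o=arm.observe();print(o["tcp_pos"],o["eef_rot"],o["ft_force"])
E
```

```text
time_s: 5.18
tcp_pos: [0.5505, 0.2182, 0.3055]
eef_rot: [0.005, 0.719, 0.695, 0.006]
ft_force: [-0.1, 1.0, -0.7]
finger_gap: 0.489
[0.55015012 0.21817669 0.30525157] [0.00527868 0.71889543 0.69507252 0.00597362] [-0.46202171  0.89040123  0.85810712]
```

View pics/f.png

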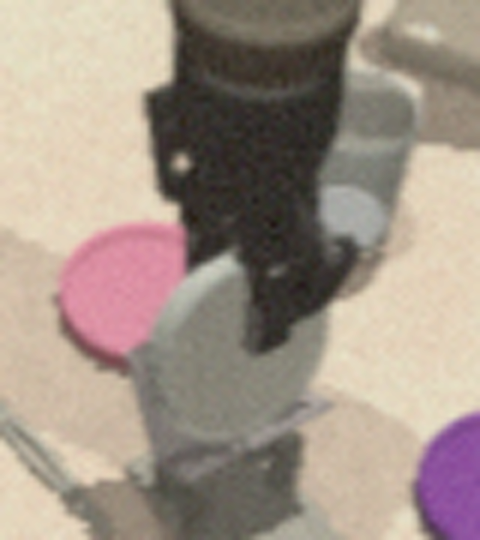

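```bash
python3 -m handwheel '[3.8,0.9,0,0.2,0,3.4,0.8,0,0.1,0,3.0,0,0,0,0]'
python3 - <<'E'
from h import *
isc=arm.get_image("scene")[:,:,::-1]
f=lambda im,x0,y0:cv2.convertScaleAbs(cv2.resize(np.ascontiguousarray(im[y0:y0+90,x0:x0+80]),None,fx=6,fy=6,interpolation=cv2.INTER_CUBIC),alpha=1.6)
cv2.imwrite("pics/g.png",f(isc,255,110))
o=arm.observe();print(o["tcp_pos"],o["eef_rot"],o["ft_force"])
E
```

```text
time_s: 5.6
tcp_pos: [0.5685, 0.2181, 0.3085]
eef_rot: [0.005, 0.719, 0.695, 0.006]
ft_force: [-0.5, -0.9, 0.1]
finger_gap: 0.356
[0.56822631 0.21813341 0.30843954] [0.00527744 0.71892779 0.69503889 0.00599375] [ 0.44263971  0.26814174 -0.21517263]
```

View pics/g.png

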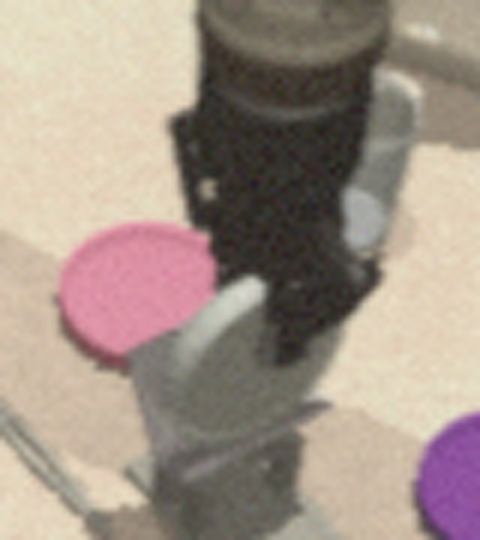

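```bash
python3 -m handwheel '[2.6,0,0,0,0,2.2,0,0,0,0,1.8,0,0,0,0,1.5,0,0,0,0,1.5,0,0,0,0]' 25
python3 - <<'E'
from h import *
isc=arm.get_image("scene")[:,:,::-1]
f=lambda im,x0,y0:cv2.convertScaleAbs(cv2.resize(np.ascontiguousarray(im[y0:y0+90,x0:x0+80]),None,fx=6,fy=6,interpolation=cv2.INTER_CUBIC),alpha=1.6)
cv2.imwrite("pics/i.png",f(isc,255,110))
o=arm.observe();print(o["tcp_pos"],o["eef_rot"],o["ft_force"])
E
```

```text
time_s: 6.28
tcp_pos: [0.5675, 0.2182, 0.3085]
eef_rot: [0.005, 0.719, 0.695, 0.006]
ft_force: [-0.6, -0.1, 0.2]
finger_gap: 0.24
[0.5675766  0.21817291 0.30854242] [0.00510806 0.71881636 0.69515732 0.00576576] [-1.18075277 -0.66735424  0.88385828]
```

View pics/i.png

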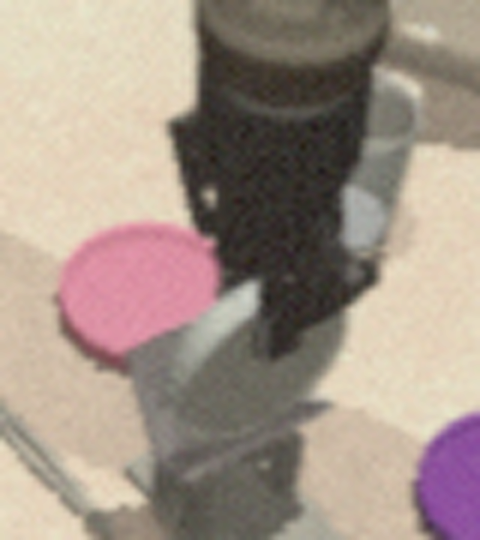

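```bash
python3 -m handwheel '[1.5,0,0,1,0,1.5,0,0,2,0,1.5,0,0,4,0,1.5,0,0,5,0,1.5,0,0,0,0]'
python3 - <<'E'
from h import *
isc=arm.get_image("scene")[:,:,::-1]
f=lambda im,x0,y0:cv2.convertScaleAbs(cv2.resize(np.ascontiguousarray(im[y0:y0+90,x0:x0+80]),None,fx=6,fy=6,interpolation=cv2.INTER_CUBIC),alpha=1.6)
cv2.imwrite("pics/j.png",f(isc,255,90))
o=arm.observe();print(o["tcp_pos"],o["eef_rot"],o["ft_force"],o["finger_gap"])
E
```

```text
time_s: 6.95
tcp_pos: [0.5671, 0.2178, 0.4338]
eef_rot: [0.006, 0.719, 0.695, 0.006]
ft_force: [-0.2, 0.9, -1.4]
finger_gap: 0.241
[0.56720317 0.21783426 0.43128189] [0.00488052 0.71888461 0.69509695 0.00461808] [-0.29039963  0.5146435  -1.69148235] 0.24341755412774188
```

View pics/j.png

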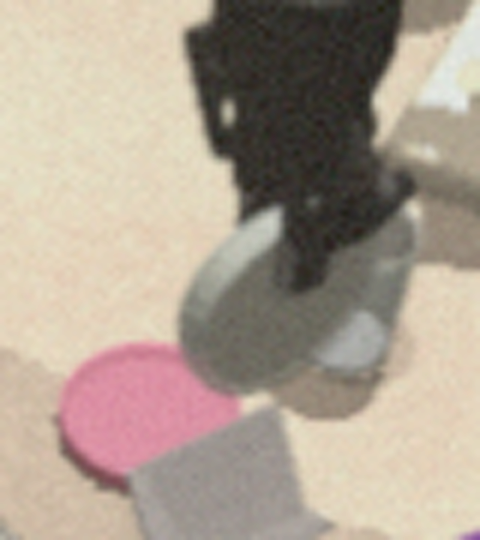

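Run:
```python
from h import *
t=np.linspace(0,2*np.pi,80); tc=np.array([.5672,.2178,.4313]); ps=-.033
h=np.array([np.cos(ps),np.sin(ps),0]);n=np.array([-h[1],h[0],0])
im=cv2.imread("pics/j.png")
for dz,col in((.175,(0,0,255)),(.181,(0,255,0)),(.187,(255,0,0))):
    P=np.array([tc+.0105*h+n*.05*np.cos(a)+np.array([0,0,-dz+.05*np.sin(a)]) for a in t])
    p=((proj("scene",P)-[255,90]+.5)*6).astype(int); cv2.polylines(im,[p.reshape(-1,1,2)],True,col,1)
cv2.imwrite("pics/j2.png",im)
```

```text
(no output)
```

View pics/j2.png

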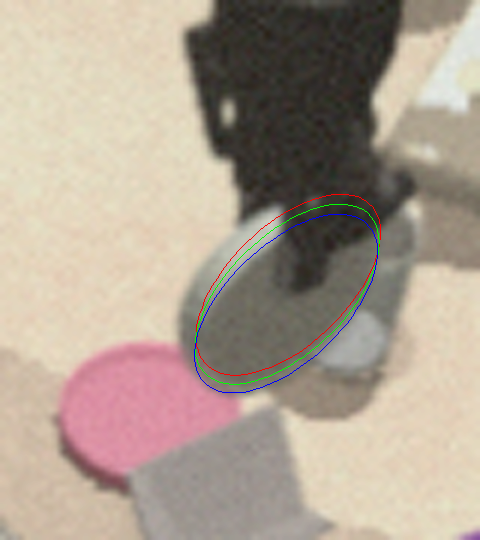

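```bash
python3 -m handwheel '[1.5,0.3,-1.4,0,0.18,1.5,0.3,-1.4,0,0.18,1.5,0.3,-1.4,0,0.18,1.5,0.3,-1.4,0,0.18,1.5,0.3,-1.4,0,0.18]' 30;python3 -m handwheel '[1.5,0.3,-1.4,0,0.18,1.5,0.3,-1.4,0,0.18,1.5,0.3,-1.4,0,0.18,1.5,0.3,-1.4,0,0.18,1.5,0.3,-1.4,0,0.18]'; python3 -m handwheel '[1.5,0.3,-1.4,0,0.18,1.5,0.3,-1.4,0,0.18,1.5,0.3,-1.4,0,0.18,1.5,0.3,-1.4,0,0.18,1.5,0.3,-1.4,0,0.18]'
```

```text
time_s: 7.62
tcp_pos: [0.5826, 0.1468, 0.425]
eef_rot: [0.0, 0.331, 0.944, 0.003]
ft_force: [0.1, 0.7, -0.5]
finger_gap: 0.241
time_s: 8.25
tcp_pos: [0.5981, 0.0743, 0.418]
eef_rot: [-0.006, -0.127, 0.992, 0.001]
ft_force: [-0.6, 0.5, -0.7]
finger_gap: 0.241
time_s: 8.88
tcp_pos: [0.6136, 0.0017, 0.4108]
eef_rot: [-0.01, -0.559, 0.829, -0.001]
ft_force: [-0.1, -0.1, -0.4]
finger_gap: 0.237
```

```bash
python3 -m handwheel '[1.5,0.7,-1.2,0,0.188,1.5,0.7,-1.1,0,0.188,1.5,0,0,0,0.01,1.5,0,0,0,0]'
python3 - <<'E'
from h import *
isc=arm.get_image("scene")[:,:,::-1]
f=lambda im,x0,y0:cv2.convertScaleAbs(cv2.resize(np.ascontiguousarray(im[y0:y0+90,x0:x0+90]),None,fx=6,fy=6,interpolation=cv2.INTER_CUBIC),alpha=1.6)
cv2.imwrite("pics/k.png",f(isc,190,160))
o=arm.observe();print(o["tcp_pos"],o["eef_rot"],o["ft_force"],o["finger_gap"],o["joint_positions"])
from scipy.spatial.transform import Rotation as R
q=o["eef_rot"];print(R.from_quat([q[1],q[2],q[3],q[0]]).as_matrix().round(3))
E
```

```text
time_s: 9.38
tcp_pos: [0.6278, -0.0227, 0.4058]
eef_rot: [-0.012, -0.705, 0.709, -0.001]
ft_force: [0.3, 0.5, -1.1]
finger_gap: 0.241
[ 0.62782237 -0.02263712  0.4058296 ] [-1.21332574e-02 -7.05353476e-01  7.08751647e-01 -6.00303780e-04] [ 0.81639803 -0.45610229 -1.00656254] 0.23649148186273944 [-0.03275577  0.29424926  0.41755428  1.70985958 -0.01849435 -1.59860027]
[[-0.005 -1.    -0.016]
 [-1.     0.005 -0.018]
 [ 0.018  0.016 -1.   ]]
```

View pics/k.png

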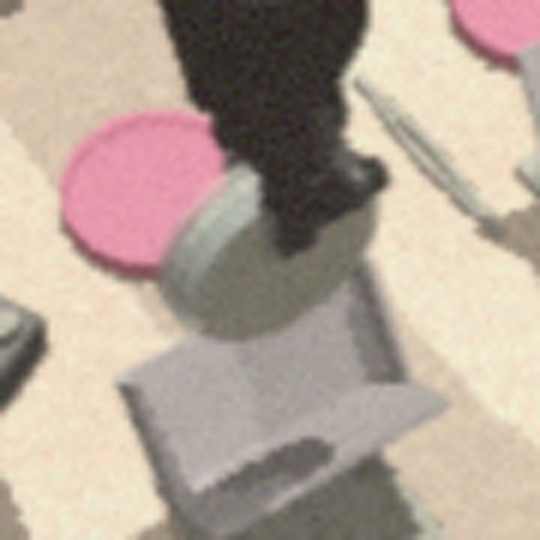

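```bash
python3 -m handwheel '[1.5,0.5,0.3,-2,0,1.5,0,0,-2.5,0,1.5,0,0,-2.5,0,1.5,0,0,-1,0,1.5,0,0,0,0]'
cat > look.py <<'E'
import sys
from h import *
n,x0,y0,out=sys.argv[1],int(sys.argv[2]),int(sys.argv[3]),sys.argv[4]
im=arm.get_image(n)[:,:,::-1]
cv2.imwrite("pics/"+out+".png",cv2.convertScaleAbs(cv2.resize(np.ascontiguousarray(im[y0:y0+90,x0:x0+90]),None,fx=6,fy=6,interpolation=cv2.INTER_CUBIC),alpha=1.6))
from scipy.spatial.transform import Rotation as R
o=arm.observe();q=o["eef_rot"];m=R.from_quat([q[1],q[2],q[3],q[0]]).as_matrix()
print(o["time_s"],o["tcp_pos"].round(4),"jawyaw",np.arctan2(m[1,1],m[0,1]).round(3),"zax",m[:,2].round(3),"F",o["ft_force"].round(1),"gap_mm",(o["finger_gap"]*85).round(1),o["joint_positions"].round(2))
E
python3 look.py scene 190 180 l
```

```text
time_s: 10.05
tcp_pos: [0.6318, -0.0172, 0.3245]
eef_rot: [-0.012, -0.702, 0.712, -0.001]
ft_force: [-0.7, 0.3, -1.8]
finger_gap: 0.238Traceback (most recent call last):
  File "look.py", line 8, in <module>
    print(o["time_s"],o["tcp_pos"].round(4),"jawyaw",np.arctan2(m[1,1],m[0,1]).round(3),"zax",m[:,2].round(3),"F",o["ft_force"].round(1),"gap_mm",(o["finger_gap"]*85).round(1),o["joint_positions"].round(2))
                                                                                                                                                  ^^^^^^^^^^^^^^^^^^^^^^^^^^
AttributeError: 'float' object has no attribute 'round'
```

View pics/l.png

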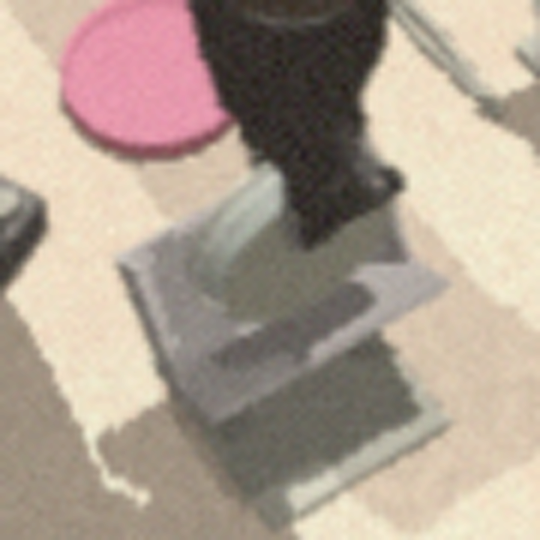

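```bash
sed -i 's/(o\["finger_gap"\]\*85).round(1)/round(o["finger_gap"]*85,1)/' look.py; python3 -m handwheel '[1.5,0,-0.2,-0.6,0,1.5,0,0,-0.6,0,1.5,0,0,-0.4,0,1.5,0,0,0,0]'; python3 look.py scene 190 180 m
```

```text
time_s: 10.6
tcp_pos: [0.6323, -0.0194, 0.3103]
eef_rot: [-0.01, -0.702, 0.712, -0.002]
ft_force: [0.0, -0.2, -1.0]
finger_gap: 0.246
10.65 [ 0.6323 -0.0194  0.3105] jawyaw 3.127 zax [-0.011 -0.018 -1.   ] F [-0.3  0.3 -2.4] gap_mm 20.1 [-0.03  0.28  0.21  1.52 -0.02 -1.58]
```

View pics/m.png

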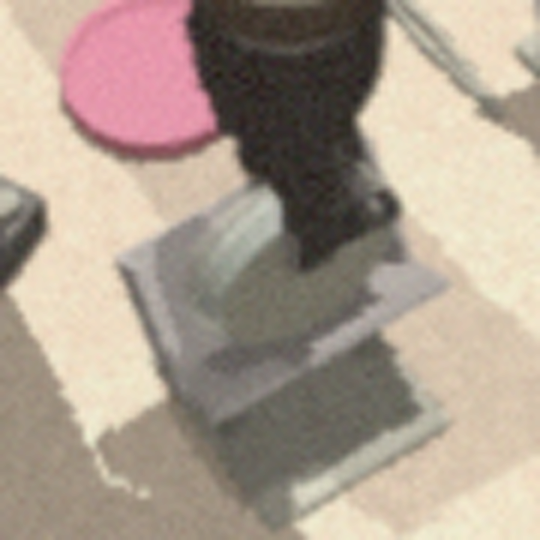

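```bash
for i in 1; do python3 -m handwheel '[1.5,0,0,-0.3,0.02,1.5,0,0,0,0]'; python3 -m handwheel '[1.5,0,0,-0.3,0,1.5,0,0,0,0]';python3 -m handwheel '[1.5,0,0,-0.2,0,1.5,0,0,0,0]'; done
```

```text
time_s: 10.9
tcp_pos: [0.6323, -0.0195, 0.3097]
eef_rot: [0.009, 0.71, -0.705, 0.004]
ft_force: [-1.8, 0.0, -1.0]
finger_gap: 0.242
time_s: 11.15
tcp_pos: [0.632, -0.0195, 0.3097]
eef_rot: [0.008, 0.71, -0.704, 0.005]
ft_force: [-2.5, 0.3, -0.3]
finger_gap: 0.241
time_s: 11.4
tcp_pos: [0.6317, -0.0195, 0.3096]
eef_rot: [0.008, 0.71, -0.704, 0.006]
ft_force: [-2.7, -0.2, 0.7]
finger_gap: 0.243
```

```bash
python3 -m handwheel '[2.4,0,0,0,0,2.8,-0.3,0,0,0,3.2,-0.5,0,0,0,3.2,0,0,0,0]'; python3 look.py scene 190 180 n
```

```text
time_s: 11.9
tcp_pos: [0.6234, -0.0195, 0.3084]
eef_rot: [0.008, 0.71, -0.704, 0.005]
ft_force: [0.2, -0.3, 0.4]
finger_gap: 0.374
11.95 [ 0.6235 -0.0194  0.3084] jawyaw -3.133 zax [-0.003 -0.018 -1.   ] F [0.7 0.5 0.8] gap_mm 31.7 [-0.03  0.25  0.18  1.5  -0.02 -1.61]
```

View pics/n.png

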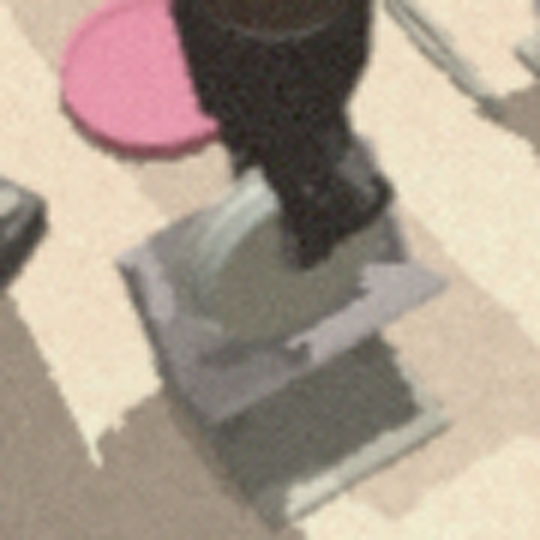

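```bash
python3 -m handwheel '[3.6,-0.8,0,0.1,0,4.0,-0.8,0,0.1,0,4.4,-0.8,0,0.1,0,4.8,-0.8,0,0.1,0,5.0,0,0,0,0]'; python3 look.py scene 190 180 o
```

```text
time_s: 12.58
tcp_pos: [0.5889, -0.0194, 0.313]
eef_rot: [0.008, 0.71, -0.704, 0.005]
ft_force: [0.3, -0.6, -0.2]
finger_gap: 0.583
12.625 [ 0.5892 -0.0194  0.3129] jawyaw -3.133 zax [-0.003 -0.018 -1.   ] F [-0.   0.7 -0.3] gap_mm 49.8 [-0.03  0.17  0.09  1.49 -0.02 -1.61]
```

View pics/o.png

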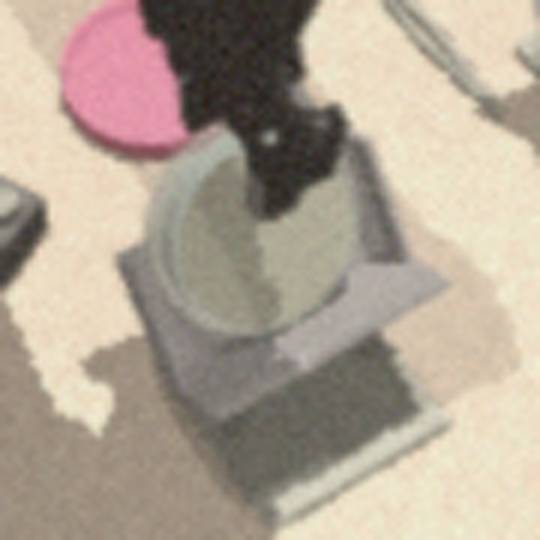

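```bash
python3 -m handwheel '[5.5,-0.6,0,0,0,6.0,-0.4,0,0,0,6.0,0,0,1,0,6.0,0,0,3,0,6.0,0,0,5,0]'; python3 -m handwheel '[6.0,-2,-5,1,0.18,6.0,-1,-5,0,0,6.0,0,0,0,0]'; python3 look.py scene 190 180 p
```

```text
time_s: 13.25
tcp_pos: [0.5781, -0.0194, 0.4023]
eef_rot: [0.01, 0.71, -0.704, 0.003]
ft_force: [1.6, -0.4, 0.3]
finger_gap: 0.703
time_s: 13.62
tcp_pos: [0.5477, -0.1213, 0.4195]
eef_rot: [0.007, 0.773, -0.635, 0.008]
ft_force: [0.4, -0.3, -0.2]
finger_gap: 0.703
13.675 [ 0.5479 -0.1201  0.4195] jawyaw -2.945 zax [ 0.004 -0.021 -1.   ] F [-0.3  0.2 -0.2] gap_mm 59.8 [-0.21  0.11  0.23  1.68 -0.02 -1.98]
```

View pics/p.png

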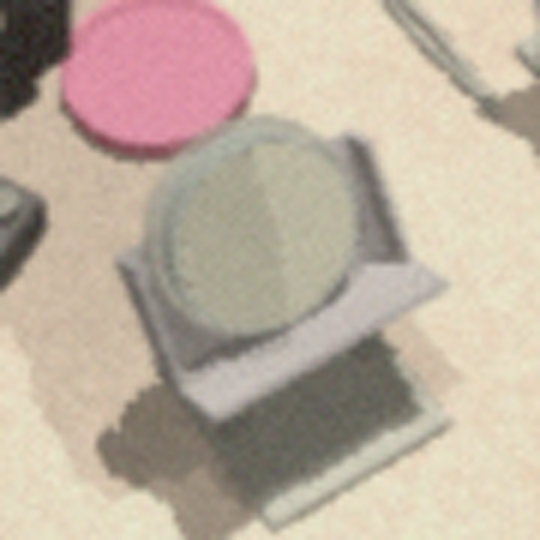

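Run:
```python
from h import *
T=frame(.6177,-.0229,.0121)
im=cv2.imread("pics/p.png")
def dr(P,col):
    p=((proj("scene",W(T,np.array(P)))-[190,180]+.5)*6).astype(int); cv2.polylines(im,[p.reshape(-1,1,2)],True,col,1)
for oy,col in((0,(0,255,0)),):
    for r,z in((.046,.021),(.05,.013)): dr([(x,y+oy,zz) for x,y,zz in circ(r,-.05,z)],col)
dr([(-.064,-.061,0),(-.064,.061,0),(0,.061,0),(0,-.061,0)],(255,0,0))
dr([(0,.061,.05),(0,-.061,.05)],(255,0,0))
cv2.imwrite("pics/p2.png",im)
```

```text
(no output)
```

View pics/p2.png

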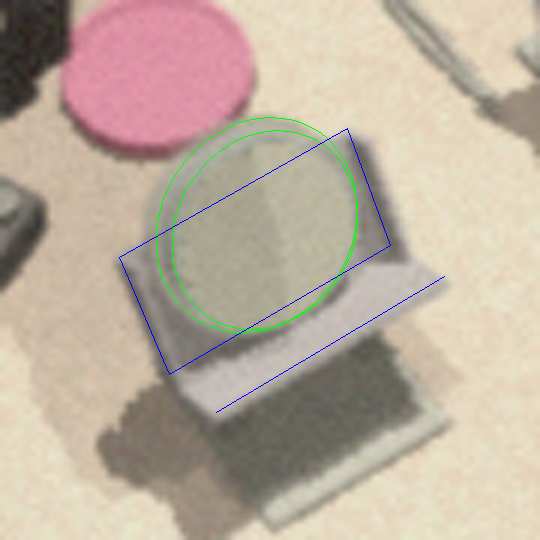

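```bash
python3 -m handwheel '[5.0,0.5,-3,0,-0.16,5.0,0.5,-3,0,-0.155,5.0,0.5,-3,0,0,5.0,0.5,-3,-2,0,5.0,0,0,-2,0]'; python3 -m handwheel '[5.0,0,0,-2,0,5.0,0,0,-2,0,5.0,0,0,0,0]';python3 look.py scene 120 190 q
```

```text
time_s: 14.3
tcp_pos: [0.5706, -0.239, 0.3814]
eef_rot: [-0.006, -0.662, 0.75, -0.008]
ft_force: [0.3, -0.2, 0.9]
finger_gap: 0.583
time_s: 14.68
tcp_pos: [0.572, -0.2364, 0.3388]
eef_rot: [-0.007, -0.663, 0.749, -0.007]
ft_force: [-0.4, -0.2, 0.0]
finger_gap: 0.586
14.725 [ 0.5721 -0.2365  0.34  ] jawyaw 3.019 zax [ 0.   -0.02 -1.  ] F [ 0.1 -0.1  0.6] gap_mm 49.4 [-0.39  0.23  0.22  1.55 -0.02 -1.84]
```

View pics/q.png

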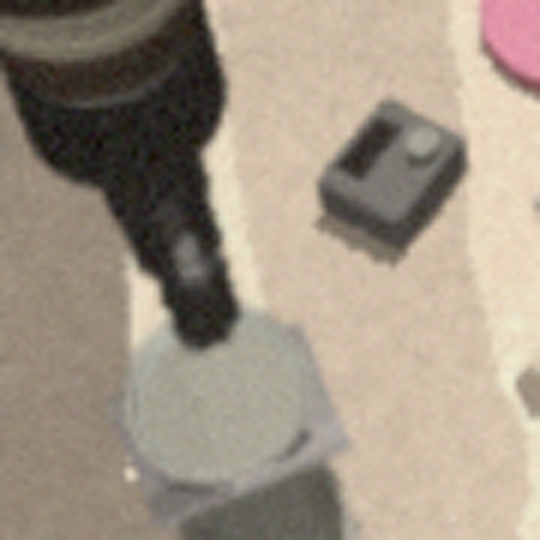

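```bash
python3 -m handwheel '[5.0,-0.4,-0.3,0,0,5.0,0,0,-1.5,0,5.0,0,0,-1.5,0,5.0,0,0,0,0]';python3 look.py scene 120 190 r
```

```text
time_s: 15.22
tcp_pos: [0.5683, -0.2391, 0.3102]
eef_rot: [-0.006, -0.663, 0.749, -0.009]
ft_force: [-0.7, 0.3, 0.0]
finger_gap: 0.585
15.275 [ 0.5684 -0.2392  0.311 ] jawyaw 3.02 zax [ 0.004 -0.021 -1.   ] F [ 0.1  0.6 -0.8] gap_mm 49.9 [-0.4   0.22  0.15  1.48 -0.02 -1.84]
```

View pics/r.png

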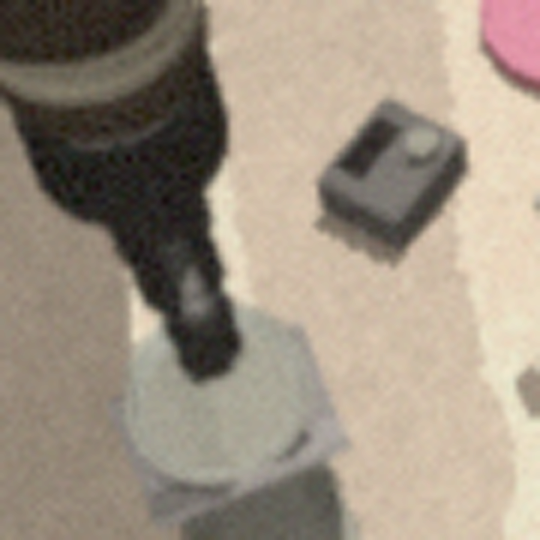

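```bash
python3 -m handwheel '[5.0,0,0,-1,0,5.0,0,0,-1,0,5.0,0,0,-0.2,0,4.6,1.0,-0.12,0.1,0,4.6,0,0,0,0]';python3 look.py scene 120 190 s
```

```text
time_s: 15.9
tcp_pos: [0.5792, -0.2405, 0.2891]
eef_rot: [-0.005, -0.663, 0.749, -0.01]
ft_force: [-0.5, 0.4, -0.1]
finger_gap: 0.537
15.95 [ 0.5789 -0.2405  0.2891] jawyaw 3.02 zax [ 0.004 -0.022 -1.   ] F [-0.4 -0.7 -0.8] gap_mm 45.7 [-0.39  0.25  0.14  1.45 -0.02 -1.84]
```

View pics/s.png

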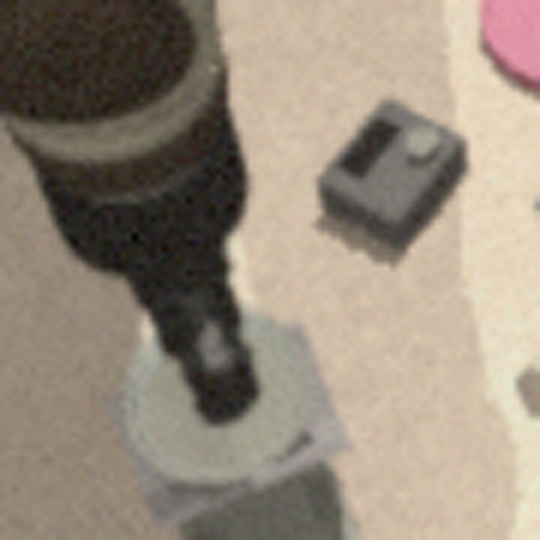

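```bash
python3 -m handwheel '[4.2,0.7,-0.08,0.2,0,3.8,0.7,-0.08,0.2,0,3.4,0.5,-0.06,0.1,0,3.0,0,0,0,0]';python3 look.py scene 120 190 t
```

```text
time_s: 16.45
tcp_pos: [0.5997, -0.2429, 0.2951]
eef_rot: [-0.005, -0.663, 0.749, -0.01]
ft_force: [-0.5, -0.2, -0.1]
finger_gap: 0.352
16.5 [ 0.5995 -0.2429  0.295 ] jawyaw 3.02 zax [ 0.005 -0.022 -1.   ] F [-1.   0.3  0. ] gap_mm 29.9 [-0.38  0.3   0.21  1.47 -0.02 -1.83]
```

View pics/t.png

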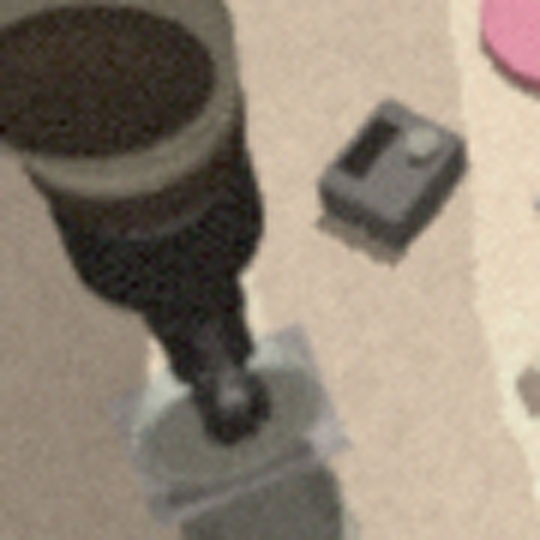

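```bash
python3 -m handwheel '[2.6,0,0,0,0,2.2,0,0,0,0,1.8,0,0,0,0,1.5,0,0,0,0,1.5,0,0,0,0]' 30; python3 -m handwheel '[1.5,0,0,0.5,0,1.5,0,0,2,0,1.5,0,0,4,0,1.5,0,0,5,0,1.5,0,0,0,0]';python3 look.py scene 120 180 u
```

```text
time_s: 17.12
tcp_pos: [0.5991, -0.2429, 0.2947]
eef_rot: [-0.005, -0.663, 0.749, -0.01]
ft_force: [-0.6, 0.2, -0.8]
finger_gap: 0.239
time_s: 17.75
tcp_pos: [0.5982, -0.2425, 0.4136]
eef_rot: [-0.006, -0.663, 0.749, -0.009]
ft_force: [0.6, -0.3, -0.8]
finger_gap: 0.238
17.8 [ 0.5983 -0.2426  0.411 ] jawyaw 3.02 zax [ 0.001 -0.02  -1.   ] F [-0.   0.4 -1.2] gap_mm 19.9 [-0.38  0.33  0.47  1.7  -0.02 -1.83]
```

View pics/u.png

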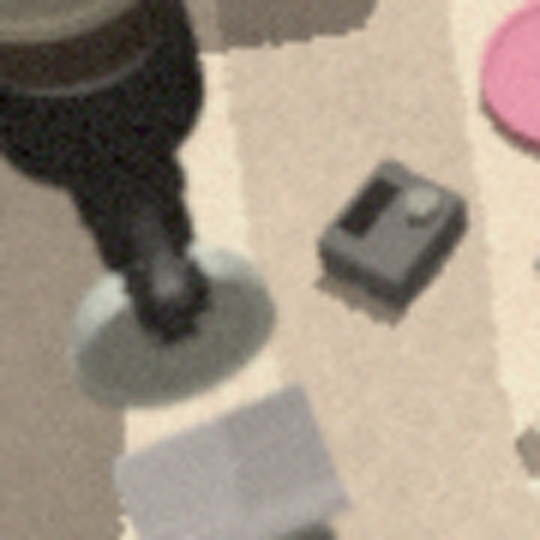

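Run:
```python
from h import *
t=np.linspace(0,2*np.pi,80); tc=np.array([.5983,-.2426,.411]); ps=-.122; za=np.array([.001,-.02,-1])
h=np.array([np.cos(ps),np.sin(ps),0]);n=np.array([-h[1],h[0],0])
im=cv2.imread("pics/u.png")
for dz,col in((.177,(0,0,255)),(.184,(0,255,0))):
    P=np.array([tc+.0105*h+n*.04*np.cos(a)+za*dz+np.array([0,0,.04*np.sin(a)]) for a in t])
    p=((proj("scene",P)-[120,180]+.5)*6).astype(int); cv2.polylines(im,[p.reshape(-1,1,2)],True,col,1)
cv2.imwrite("pics/u2.png",im)
```

```text
(no output)
```

View pics/u2.png

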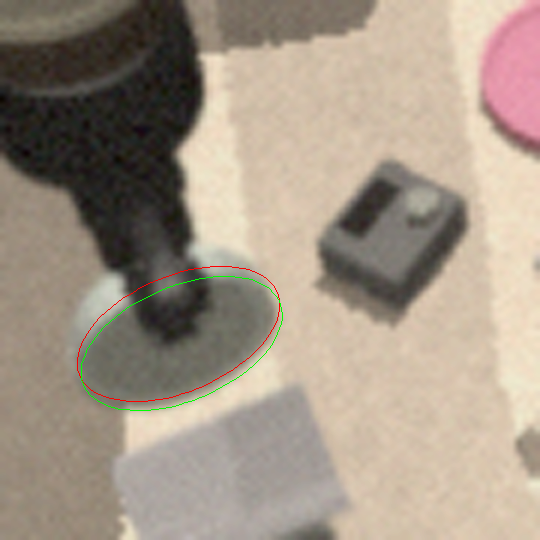

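```bash
python3 -m handwheel '[1.5,0.3,1.3,0.2,-0.18,1.5,0.3,1.3,0.2,-0.18,1.5,0.3,1.3,0.2,-0.18,1.5,0.3,1.3,0.2,-0.18,1.5,0.3,1.3,0.2,-0.18]';python3 -m handwheel '[1.5,0.3,1.3,0.2,-0.18,1.5,0.3,1.3,0.2,-0.18,1.5,0.3,1.3,0.2,-0.18,1.5,0.3,1.3,0.2,-0.18,1.5,0.3,1.3,0.2,-0.18]'; python3 -m handwheel '[1.5,0.3,1.3,0.2,-0.18,1.5,0.3,1.3,0.2,-0.18,1.5,0.3,1.3,0.2,-0.18,1.5,0.3,1.3,0.2,-0.18,1.5,0.3,1.3,0.2,-0.18]'; python3 look.py scene 190 150 v
```

```text
time_s: 18.42
tcp_pos: [0.6135, -0.1767, 0.4137]
eef_rot: [-0.012, -0.257, 0.966, -0.0]
ft_force: [0.3, 0.2, -0.6]
finger_gap: 0.236
time_s: 19.05
tcp_pos: [0.6291, -0.1095, 0.4157]
eef_rot: [-0.016, 0.204, 0.979, 0.007]
ft_force: [0.2, 0.0, -1.7]
finger_gap: 0.236
time_s: 19.68
tcp_pos: [0.6448, -0.0423, 0.4177]
eef_rot: [-0.017, 0.621, 0.783, 0.013]
ft_force: [0.0, -0.1, -0.8]
finger_gap: 0.238
19.725 [ 0.6451 -0.041   0.4178] jawyaw 0.22 zax [-0.01   0.041 -0.999] F [ 0.3  2.  -1.5] gap_mm 20.4 [-0.07  0.35  0.51  1.74  0.04  1.28]
```

View pics/v.png

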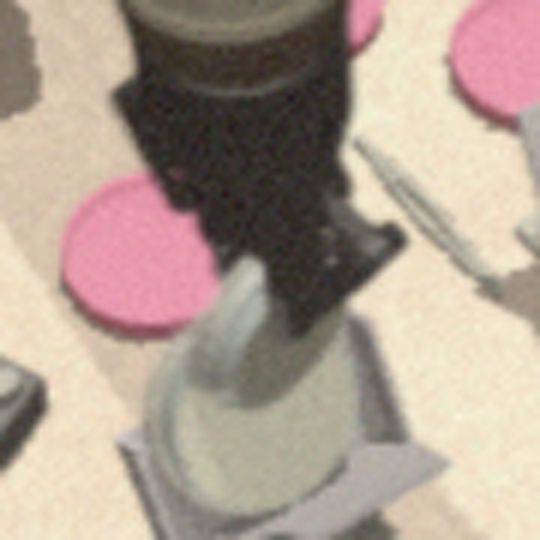

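```bash
python3 -m handwheel '[1.5,0,0.5,0,-0.11,1.5,0,0.4,0,-0.1,1.5,0,0,-2.5,0,1.5,0,0,-2.5,0,1.5,0,0,-2.5,0]'; python3 -m handwheel '[1.5,0,0,0,0]'; python3 look.py scene 190 170 w
```

```text
time_s: 20.35
tcp_pos: [0.6448, -0.0322, 0.3366]
eef_rot: [-0.017, 0.7, 0.714, 0.013]
ft_force: [-0.3, -0.7, -1.5]
finger_gap: 0.239
time_s: 20.48
tcp_pos: [0.6442, -0.0324, 0.3335]
eef_rot: [-0.019, 0.699, 0.715, 0.011]
ft_force: [-0.1, 0.8, -0.9]
finger_gap: 0.236
20.525 [ 0.6444 -0.0324  0.3351] jawyaw 0.022 zax [-0.009  0.042 -0.999] F [ 1.5 -1.2 -1.3] gap_mm 20.1 [-0.06  0.31  0.3   1.57  0.04  1.49]
```

View pics/w.png

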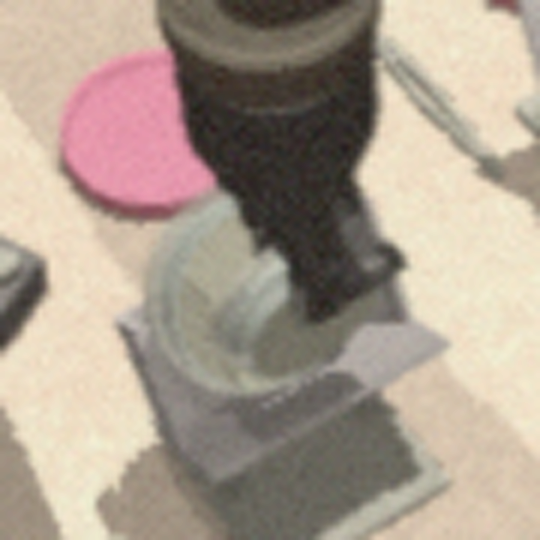

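Run:
```python
from h import *
t=np.linspace(0,2*np.pi,80); T=frame(.6177,-.0229,.0121)
im=cv2.imread("pics/w.png")
h=np.array([np.cos(.0121),np.sin(.0121),0]);n=np.array([-h[1],h[0],0])
tc=np.array([.6444,-.0324,.3345]);za=np.array([-.009,.042,-1])
c=tc+za*.182; print((c-T[:3,3])@h,(c-T[:3,3])@n,c[2])
for cc,col in((c,(0,255,0)),(c-n*((c-T[:3,3])@n),(0,0,255))):
    P=np.array([cc+.0105*h+n*.036*np.cos(a)+np.array([0,0,.036*np.sin(a)]) for a in t])
    p=((proj("scene",P)-[190,170]+.5)*6).astype(int); cv2.polylines(im,[p.reshape(-1,1,2)],True,col,1)
cv2.imwrite("pics/w2.png",im)
```

```text
0.025037708306673092 -0.0021591069334215693 0.15250000000000002
```

View pics/w2.png

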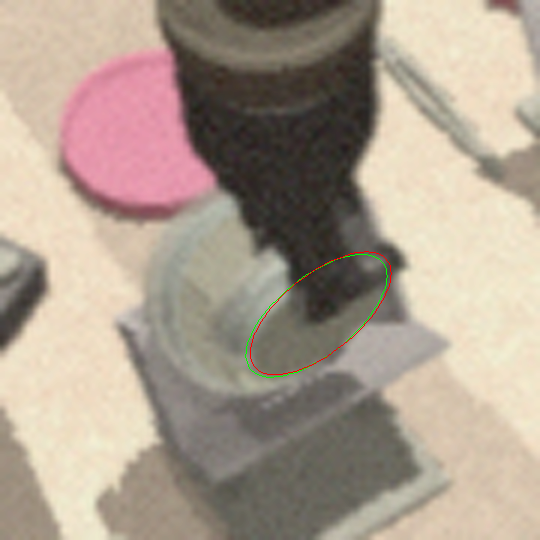

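```bash
python3 -m handwheel '[1.5,0.2,0.2,-0.8,0,1.5,0,0,-0.8,0,1.5,0,0,-0.5,0,1.5,0,0,0,0]'; python3 -m handwheel '[1.5,0,0,-0.3,0,1.5,0,0,0,0]';python3 -m handwheel '[1.5,0,0,-0.3,0,1.5,0,0,0,0]'; python3 look.py scene 190 170 x
```

```text
time_s: 21.02
tcp_pos: [0.6469, -0.0304, 0.3151]
eef_rot: [-0.017, 0.698, 0.715, 0.013]
ft_force: [0.5, 0.1, -1.9]
finger_gap: 0.237
time_s: 21.28
tcp_pos: [0.6469, -0.0305, 0.3123]
eef_rot: [-0.017, 0.698, 0.715, 0.013]
ft_force: [-0.0, 0.4, -1.1]
finger_gap: 0.236
time_s: 21.52
tcp_pos: [0.647, -0.0305, 0.3094]
eef_rot: [-0.016, 0.698, 0.716, 0.013]
ft_force: [-0.6, 0.3, -1.0]
finger_gap: 0.241
21.575 [ 0.647  -0.0305  0.3096] jawyaw 0.024 zax [-0.005  0.042 -0.999] F [ 0.2  0.2 -1. ] gap_mm 19.9 [-0.05  0.31  0.25  1.52  0.04  1.49]
```

View pics/x.png

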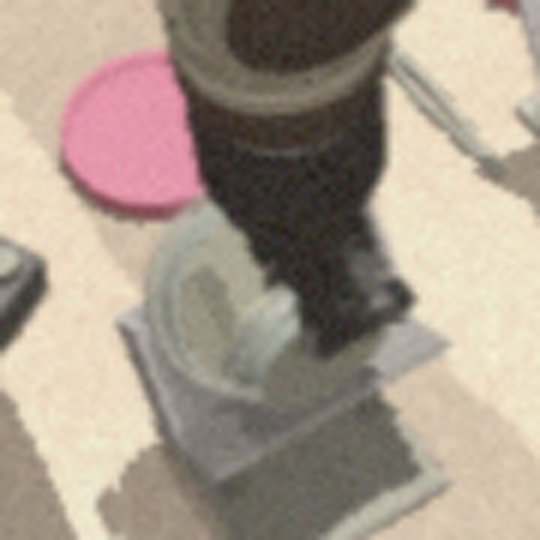

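```bash
python3 -m handwheel '[1.5,-0.2,0,-0.3,0,1.5,0,0,0,0]';python3 -m handwheel '[1.5,0,0,-0.3,0,1.5,0,0,0,0]';python3 -m handwheel '[1.5,0,0,-0.3,0,1.5,0,0,0,0]'; python3 look.py scene 190 170 y
```

```text
time_s: 21.82
tcp_pos: [0.6449, -0.0305, 0.3064]
eef_rot: [-0.016, 0.698, 0.715, 0.013]
ft_force: [0.3, 0.4, -1.1]
finger_gap: 0.239
time_s: 22.08
tcp_pos: [0.6449, -0.0305, 0.3045]
eef_rot: [-0.016, 0.698, 0.715, 0.014]
ft_force: [-0.9, -0.9, 1.5]
finger_gap: 0.235
time_s: 22.32
tcp_pos: [0.6445, -0.0305, 0.3045]
eef_rot: [-0.015, 0.698, 0.715, 0.015]
ft_force: [-3.2, 0.3, -0.1]
finger_gap: 0.238
22.375 [ 0.6445 -0.0305  0.3044] jawyaw 0.024 zax [ 0.     0.042 -0.999] F [-3.7  0.2  4.7] gap_mm 20.7 [-0.05  0.3   0.23  1.5   0.04  1.49]
```

View pics/y.png

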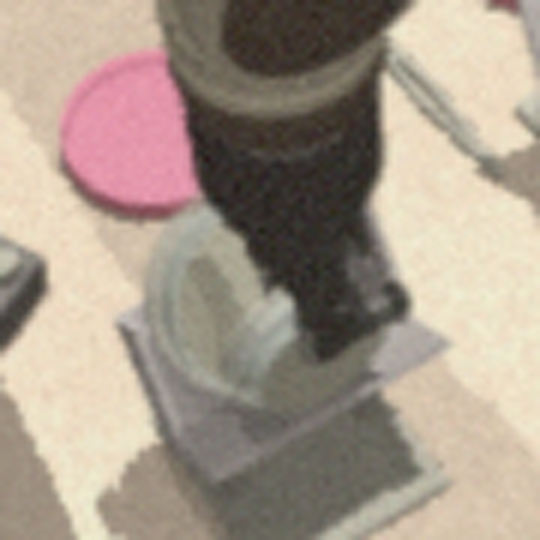

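```bash
python3 -m handwheel '[2.3,-0.1,0,0,0,2.7,-0.4,0,0.1,0,3.1,-0.5,0,0.1,0,3.1,0,0,0,0]'; python3 look.py scene 190 170 z
```

```text
time_s: 22.88
tcp_pos: [0.6339, -0.0305, 0.3055]
eef_rot: [-0.015, 0.698, 0.715, 0.015]
ft_force: [0.4, 0.5, 0.1]
finger_gap: 0.365
22.925 [ 0.6341 -0.0305  0.3054] jawyaw 0.024 zax [-0.001  0.042 -0.999] F [ 0.4 -0.1  0.8] gap_mm 30.8 [-0.06  0.28  0.2   1.5   0.04  1.49]
```

View pics/z.png

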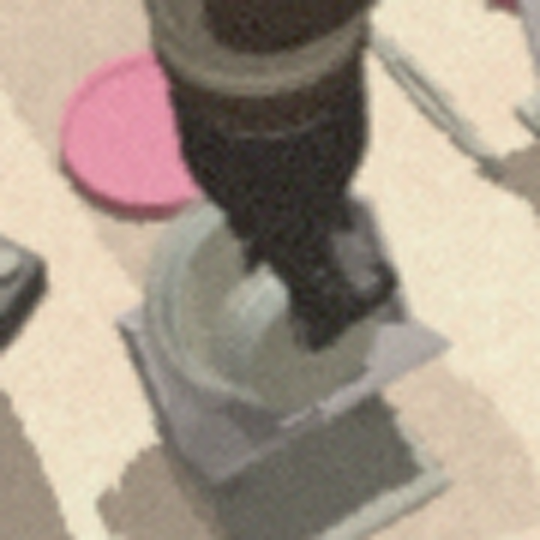

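```bash
python3 -m handwheel '[3.6,-0.5,0,0.2,0,3.6,-0.4,0,0.7,0,3.6,0,0,0,0]'; python3 look.py scene 190 170 a1
```

```text
time_s: 23.3
tcp_pos: [0.6244, -0.0305, 0.3152]
eef_rot: [-0.015, 0.698, 0.716, 0.015]
ft_force: [0.0, 0.6, -0.3]
finger_gap: 0.421
23.35 [ 0.6245 -0.0305  0.3148] jawyaw 0.024 zax [-0.001  0.042 -0.999] F [0.6 0.2 0. ] gap_mm 35.9 [-0.06  0.26  0.19  1.51  0.04  1.49]
```

View pics/a1.png

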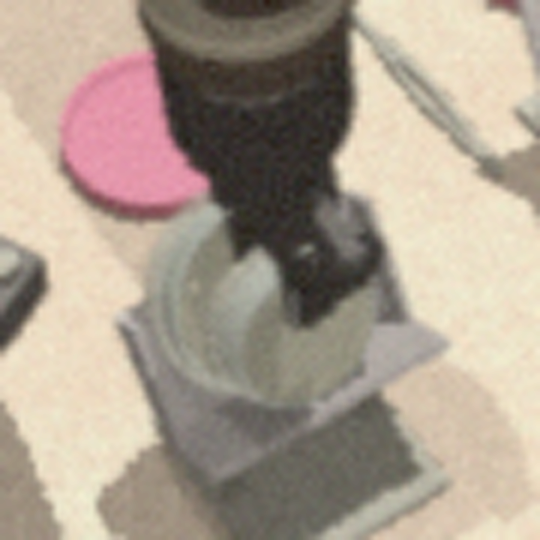

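```bash
python3 -m handwheel '[3.6,-0.5,0,0.4,0,3.6,-0.3,0,0.4,0,3.6,0,0,0,0]'; python3 look.py scene 190 170 a2
```

```text
time_s: 23.72
tcp_pos: [0.616, -0.0305, 0.3233]
eef_rot: [-0.015, 0.698, 0.716, 0.015]
ft_force: [-0.5, 0.4, 0.2]
finger_gap: 0.421
23.775 [ 0.6161 -0.0304  0.3231] jawyaw 0.024 zax [-0.001  0.042 -0.999] F [-0.2  1.2 -0.6] gap_mm 35.6 [-0.06  0.23  0.19  1.52  0.04  1.49]
```

View pics/a2.png

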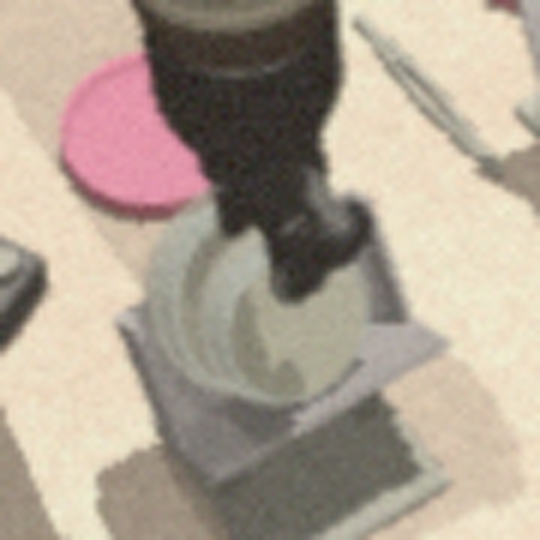

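```bash
python3 -m handwheel '[3.8,-0.2,0,0.4,0,4.2,0,0,0.4,0,4.4,0,0,0,0]'; python3 look.py scene 190 170 a3
```

```text
time_s: 24.15
tcp_pos: [0.614, -0.0305, 0.3316]
eef_rot: [-0.015, 0.698, 0.716, 0.015]
ft_force: [1.0, -0.2, 0.5]
finger_gap: 0.513
24.2 [ 0.614  -0.0305  0.3313] jawyaw 0.024 zax [-0.001  0.042 -0.999] F [-0.2  0.8  0.8] gap_mm 43.7 [-0.06  0.23  0.2   1.54  0.04  1.49]
```

View pics/a3.png

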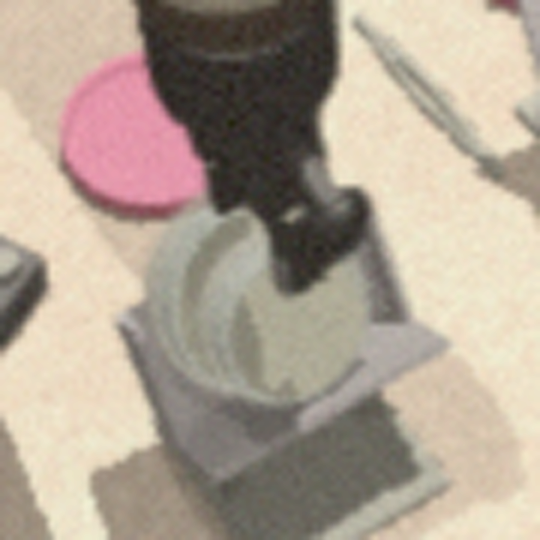

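Looks nearly flat; lift out and inspect.

```bash
python3 -m handwheel '[4.4,0,0,0.4,0,4.4,0,0,1,0,4.4,0,0,3,0,4.4,0,0,4,0,4.4,-3,-3,2,0]';  python3 -m handwheel '[4.4,-5,-3,1,0,4.4,-5,-3,0,0,4.4,-2,-2,0,0,4.4,0,0,0,0]'; python3 look.py scene 190 170 a4
python3 - <<'E'
from h import *
T=frame(.6177,-.0229,.0121)
im=cv2.imread("pics/a4.png"); im2=im.copy()
def dr(P,col):
    p=((proj("scene",W(T,np.array(P)))-[190,170]+.5)*6).astype(int); cv2.polylines(im2,[p.reshape(-1,1,2)],True,col,1)
for r,z in((.046,.021),(.05,.013)): dr(circ(r,-.05,z),(0,255,0))
for r,z in((.036,.042),(.04,.034)): dr(circ(r,-.04,z),(0,0,255))
k=cv2.resize(np.hstack([im,im2]),(800,400));cv2.imwrite("pics/a5.png",k)
it=arm.get_image("top")[:,:,::-1]
cv2.imwrite("pics/a6.png",cv2.convertScaleAbs(cv2.resize(np.ascontiguousarray(it[110:200,260:360]),None,fx=6,fy=6,interpolation=cv2.INTER_CUBIC),alpha=1.6))
E
```

```text
time_s: 24.82
tcp_pos: [0.5842, -0.0596, 0.4373]
eef_rot: [-0.017, 0.697, 0.716, 0.013]
ft_force: [-0.2, -0.1, -1.0]
finger_gap: 0.512
time_s: 25.32
tcp_pos: [0.4589, -0.1423, 0.4533]
eef_rot: [-0.013, 0.698, 0.716, 0.015]
ft_force: [0.5, 0.9, 0.1]
finger_gap: 0.51
25.375 [ 0.4595 -0.1418  0.4531] jawyaw 0.026 zax [ 0.002  0.04  -0.999] F [ 0.9 -0.4 -0.1] gap_mm 43.7 [-0.31 -0.05  0.13  1.76  0.04  1.24]
```

View pics/a5.png

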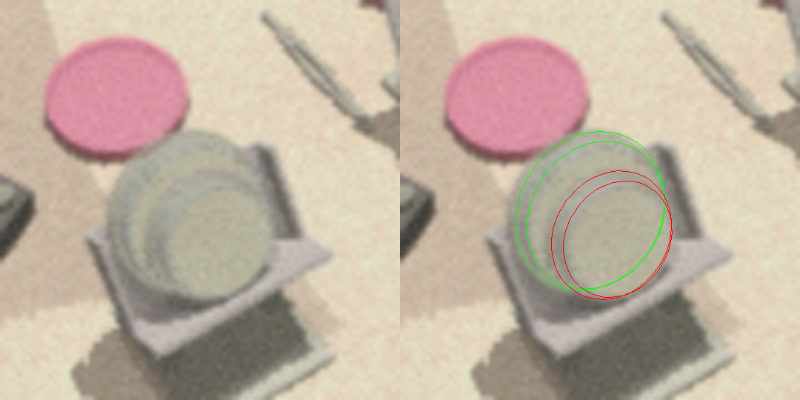

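View pics/a6.png

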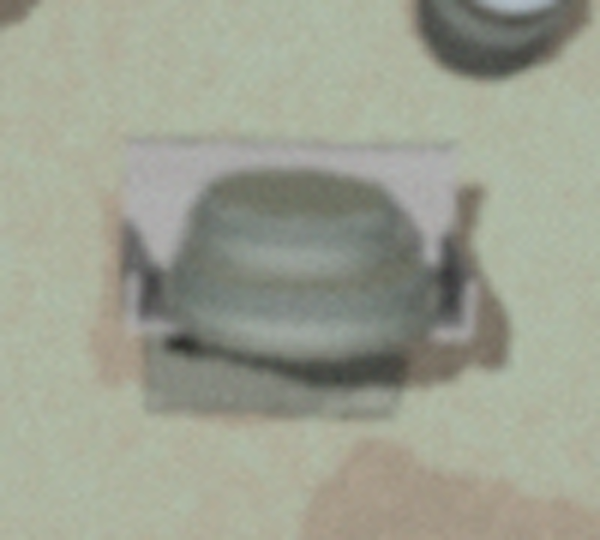

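Run:
```python
from h import *
o=arm.observe();print(o["time_s"],o["dq"].round(3)); print(arm.finish_job())
```

```text
25.425 [ 0.02   0.023  0.003 -0.007  0.001  0.002]
the job is handed in; nothing more can be done
None
```

I turned both dishes over and stacked them in the lane, then handed the job in at 25.4 s of the 58 s allowed. The hand-in gives no verdict, so this rests on my own checks.

- **How:** I pushed each dish up to vertical on its rest and pinched it (about 20–21 mm opening). I then turned it half a turn, lowered it onto the lane's stop and let it lean back onto the slope before opening the fingers.
- **Large dish:** with the gripper out of the way, its outline in the scene camera fell within about 1–2 mm of where it should lie, upside down, lid on, against the stop.
- **Small dish:** checked the same way after release, it lies flat on the large one against the stop, about centred, also within about 1–2 mm. The top camera shows the same stack.
- **The rest of the bench:** the arm was clear of everything at hand-in. I only watched the other objects in the pictures and did not measure them. The counter, forceps and jar show no sign of having moved where they are in view.

**Off from plan:**
- The tool drifted up to about 2.4 degrees from vertical during the half turns. I corrected for it when positioning the small dish.
- In the first position search, one trained network could not find the large base in the scene picture. Some of its other matches were wrong too, so I fitted the stand positions to points I picked in the pictures. One of the large rest's points missed that fit by 2.5 pixels.

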